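# Slacken the last swing bolt of a pressure filter

### The arm

A 7-joint arm with a two-finger parallel gripper is mounted at the origin on the work surface. World frame = base frame: x ahead of the robot, y to its left, z up, the work surface at z = 0. Lengths are in m, angles in rad, forces in N, time in s.
With the tool pointing down it reaches from about 0.4 to 0.85 m from the base axis. Payload 4.5 kg.
Tool frame: the origin (TCP) lies between the finger pads; the fingertips stand 25 mm ahead of it and the grasp point (between the pads) lies 6 mm ahead of it; z points along the fingers, x is the direction in which the jaws open and shut, and the axes are right-handed (so a half turn about z gives the same grasp; the last joint's range is limited). The gripper opens to 88 mm and grips with 3 to 60 N. Pads are 18 mm wide; open, the fingers measure 123 mm over their backs; the gripper's body (75 mm by 187 mm) begins 45 mm behind the grasp point.
Start: joints at [-1.115, 0.689, -0.195, 1.565, 0.157, 0.902, -0.215], TCP at [0.256, 0.57, 0.264] pointing down, gripper open.
Joint ranges: [-3.01, 3.01], [-0.46, 2.08], [-1.47, 1.51], [0.13, 2.56], [-1, 4.14], [0.04, 2.09], [-2.66, 2.66]. Speed limits (rad/s): [2.57, 2.57, 3.14, 3.14, 3.14, 3.14, 3.14].

### API

Orientations are given as a unit quaternion [x, y, z, w].
In Python, from bench import * gives the robot as it stands.
- The arm moves only by the tool drive_tool, never from a script. Its argument "steps" is one flat list of numbers, 7 for each row, row after row: the turn, a rotation vector about the tool's x, y, z in units of 5 degrees (1.0 is 5 degrees), then the shift along the tool's x, y, z in m, then the opening, from 0 (shut) to 1 (fully open). In form: [ax, ay, az, dx, dy, dz, claw, ax, ay, az, dx, dy, dz, claw, ...]. A call has exactly 5 rows; each row is the pose to reach, as a shift and turn from the pose commanded when the call began, along the tool's axes at that moment; what a row does not reach only later rows make up. A row lasts 1/8 s, in which the tool goes at most 62.5 mm and 10.7 degrees, less where a joint would pass 70% of its speed; a pose out of reach is approached as far as the arm can. A call with a gripper value outside its range is refused whole. The fingers move at their own pace and stop on an object; the grip force is fixed at half the most. Time passes only in rows, so rows that repeat a pose let the fingers close, or fill a call up. It gives the time, the measured TCP pose, the force and the opening at its end, in the units of the state.
- sense(): the state, without advancing time (a new reading comes with each control period).
- read_camera(name): name is "scene" or "side" or "wrist"; returns (picture, depth): 384x512x3 uint8, red, green, blue; 384x512 float32, m along the optical axis (not along the pixel's ray), 0 where there is no reading.
- camera_model(name): a dict with "vertical_fov" (degrees; the focal length in pixels is half the picture's height over the tangent of half this angle, whatever the lens; pixels are square), "cx", "cy" (the principal point, pixels), "position" and "orientation" of the camera in the world. Camera axes: x right, y down, z forward; pixel columns grow to the right and rows downward; lengths in m; the calibration is good to about 2 mm. A picture is of the moment at which its call begins: read the wrist's pose just before it. camera_model takes no time and is no camera call; for the wrist camera it gives the pose at the moment of the call.
- job_done(): hands the job in, once; it reports no verdict.
The state is a dict: "time": time; "joints": joint angles; "qvel": joint speeds; "joint_efforts": joint torques, N m; "position": TCP position; "eef_rot": TCP orientation; "force": force on the tool from outside, world axes, zero at the start; "moment": the same for the moment, N m; "opening": finger opening in m.
Only numpy, scipy, OpenCV 4.12 (cv2) and the standard library are available. Lean on these libraries where they do the work, as an engineer would, in place of code of your own. Each camera call takes 0.05 s, during which the arm holds its last target. There are 200 camera calls.

### The job

The lid of the steel filter vessel is held by one last swing bolt; the other two already hang open. With a fingertip, roll the knurled rim of its hand nut anticlockwise (seen from above) to loosen it by two full turns, no more than a quarter turn off, while the bolt stands upright. Then push the bolt outward with the fingers, away from the lid, so that it drops and hangs open like the others; do not grip the nut or bolt, leave the lid lying in place and the things around it where they are.

Things in the scene. Friction and masses are not known exactly. Their poses are not given: they have to be found in the camera images.
- vessel: Bench filter vessel, stainless steel, fixed: barrel 130 mm across on three short legs. Origin on the barrel's axis at table level, z up. Flange top (lid underside) at 186 mm, lid top 200 mm. The closed swing bolt stands on the -x side, 90 mm from the barrel's axis; the two open ones hang at +60 and -60 degrees from +x and reach out to 180 mm. An outlet valve is low on the +x side.
- nut_mid (a point): On the closed bolt's axis at mid-height of the hand nut's knurled rim when tight, 216.5 mm above the table; fixed to the bolt (swings with it, does not turn or rise with the nut). x: towards the vessel's axis, z: up along the bolt. Steel nut, the only one upright: rim 44 mm across, 22 mm high (11 mm above and below), on a boss 26 mm across, 5 mm high, that sits on the lid's lug.
- nut_mark (a point): Dark witness mark on the nut's flat top face: a radial stripe 9 mm by 5.5 mm whose middle (this point) is 17 mm off the nut's axis, 11.5 mm above mid-rim, and which runs on down the rim; it turns and rises with the nut and shows the turning. At the start it lies on the side towards the vessel's axis.
- bolt_end (a point): Upper end of the closed bolt, a round steel bar 12 mm thick, 25.5 mm above nut_mid while upright; the bolt protrudes 12.5 mm above the tight nut.
- bolt_pivot (a point): Centre of the level pin on the vessel about which the bolt swings outward, 130 mm above the table, 86.5 mm below nut_mid. A 3 mm retaining lip on the lid's lug catches the nut's boss, so that the bolt cannot swing freely until the nut is backed off well over a full turn; it is not to be forced.
- nut (a joint): Turn of the hand nut, rad: 0 tight (every start), grows anticlockwise from above (loosening); one turn, 6.28, lifts it 3 mm; end of thread at 20.5. Steady friction 0.06 N m (3 N at the rim); stays where left. A flat finger face pressed on at 5 to 15 N and moved along a tangent turns it by about distance / 22 mm. A push towards the vessel is borne by the bolt's stop.
- swing_bolt (a joint): Swing of the closed bolt, rad: 0 upright in the lid's slotted lug (a stop, and the start), grows as it tips outward (vessel's -x), 2.5 hanging open at its stop. Friction 0.05 N m: past about 0.3 it falls open by its own weight.
- lid: Loose steel disc of 1.4 to 1.9 kg, 152 mm across, 14 mm thick, three slotted lugs reaching 108 mm from its centre, lying on the flange with a spigot in the barrel. Origin: centre of its underside; z up, x as the vessel's. Its top is bare on the half next to the closed bolt; on the +x half two fittings up to 28 mm across stand 30 mm up, at x 35 mm, y +22 and -30 mm.
- beaker: Bystander: glass beaker 68 mm across, 90 mm high, beyond the vessel's outlet. Origin: centre of underside.
- forceps: Bystander: steel filter forceps lying on the bench, 125 mm long, 12 mm high. Origin: middle, underside.
- gasket: Bystander: black rubber gasket ring lying flat, 124 mm across, 6 mm high. Origin: centre of underside.
- jar: Bystander: brown jar with white cap, 60 mm across, 85 mm high. Origin: centre of underside.
- flask: Bystander: conical glass flask 80 mm across, 108 mm high. Origin: centre of underside.
- washbottle: Bystander: white wash bottle 64 mm across, 160 mm high. Origin: centre of underside.
- spanner: Bystander: steel spanner 170 mm long lying on the bench. Origin: middle, underside.
Mind the look-alikes: they are no part of the job. Leave any green look-alike of the lid alone.

How it is judged:
By the outcome, as a careful person would: the job done as asked, in the order asked, and still so for the second after the job is handed in, with the robot touching nothing.
It also fails if it takes over 72 s, if anything falls off the work surface, if the arm or the gripper's body presses on something with over 40 N, if the wrist force passes 120 N, or if a joint passes its speed limit or range.

## Working session

There is one attempt and no reset: what is moved stays moved. The work goes in short steps, Python scripts to look and compute and a tool call to move; the robot and the scene stay as the last step left them, time stands still between calls to the robot, and variables do not carry over. Pictures are saved under pics/ and viewed, about 8 in all and at most 12, crops included, and the job is handed in when it is done.

Besides the shell and the picture viewer there is one more tool, called after "Emit:" as a command line: name --argument value ..., lists and objects as JSON in quotes. drive_tool: Moves the arm, as the interface text tells. Its arguments: {"type":"object","properties":{"steps":{"type":"array"}},"required":["steps"]}

```bash
mkdir -p pics; ls; python3 - <<'E'
from bench import *
import cv2,numpy as np
print(sense())
ims=[]
for n in ["scene","side"]:
    p,d=read_camera(n); np.savez(f"{n}.npz",p=p,d=d); m=camera_model(n); print(n,m)
    cv2.imwrite(f"pics/{n}0.png",cv2.resize(p[:,:,::-1],(800,600),interpolation=cv2.INTER_CUBIC))
E
```

```text
pics
{'time': 0.0, 'joints': array([-1.11517981,  0.68998039, -0.19450719,  1.56631946,  0.15731745,
        0.90250011, -0.21510233]), 'qvel': array([ 0.00016822,  0.00221816,  0.00159293,  0.00193394, -0.00210708,
        0.00088243,  0.00047843]), 'joint_efforts': array([ 7.05990897e-05, -5.27563155e+01, -1.26692455e+00, -1.53427362e+01,
       -5.26759133e-02,  6.79404155e-03,  1.73577687e-04]), 'position': array([0.25570005, 0.56966989, 0.26291861]), 'eef_rot': array([ 8.39446260e-01,  5.43441951e-01, -7.18436771e-04,  5.53931251e-04]), 'force': array([-0.18675766, -0.36221661,  0.19812457]), 'moment': array([-0.00743794, -0.02154999,  0.00708946]), 'opening': 0.08787312396015408}
scene {'vertical_fov': 44.32505773136015, 'cx': 261.97357314724223, 'cy': 192.78606894375224, 'position': array([ 1.1813457 , -0.58510238,  1.35340721]), 'orientation': array([ 0.86390208,  0.40548973, -0.1185345 , -0.27422774])}
side {'vertical_fov': 55.98886533527935, 'cx': 254.20262755913353, 'cy': 185.14257490267056, 'position': array([ 0.19431005, -0.83364595,  0.93513986]), 'orientation': array([ 0.88507584, -0.20348804,  0.08534194, -0.40981719])}
```

View pics/scene0.png

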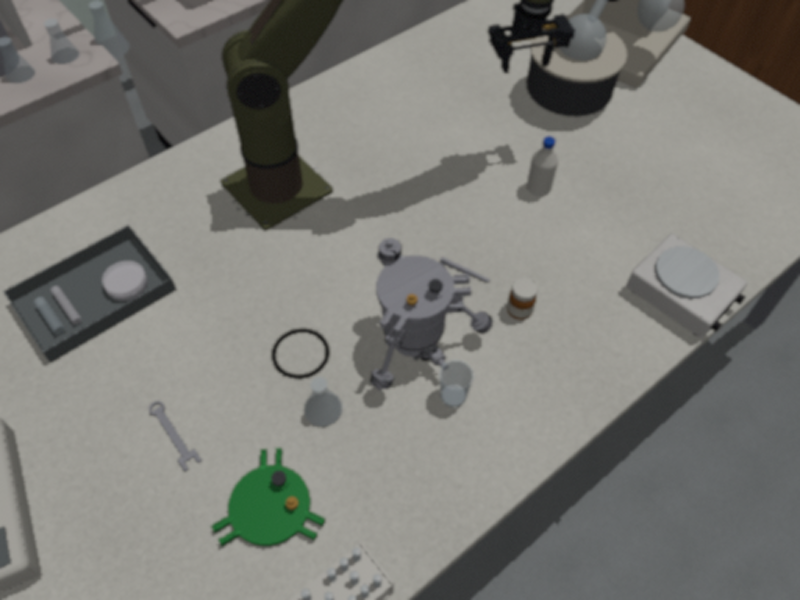

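View pics/side0.png

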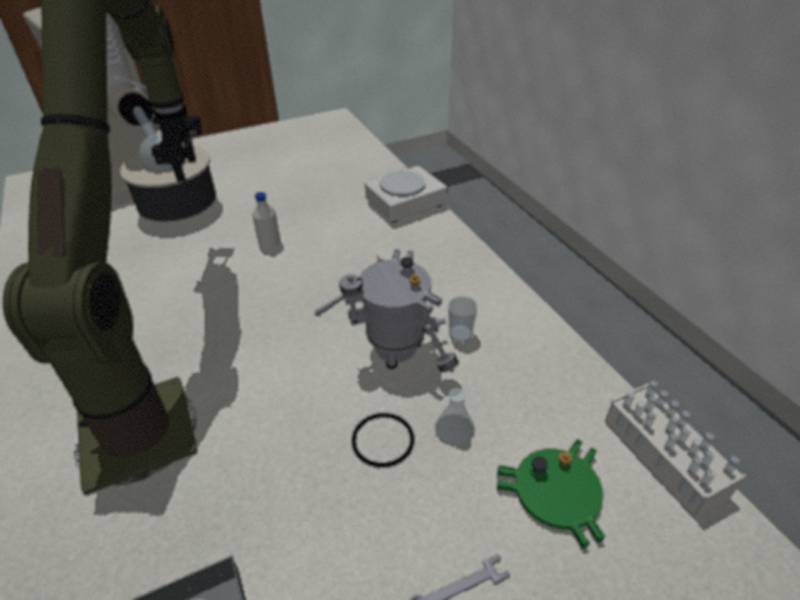

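The upright nut is at about (390,248) in scene and (350,285) in side. The other two nuts hang low at (482,321) and (383,377), and the green lid is the decoy. Next I'll measure the nut and the vessel axis.

```bash
cat > h.py <<'E'
from bench import *
import cv2,numpy as np
from scipy.spatial.transform import Rotation as R
def ray(m,u,v):
    f=192/np.tan(np.radians(m["vertical_fov"]/2))
    d=R.from_quat(m["orientation"]).apply([(u-m["cx"])/f,(v-m["cy"])/f,1.]); return np.array(m["position"]),d
def onz(m,u,v,z):
    o,d=ray(m,u,v); return o+d*(z-o[2])/d[2]
def proj(m,P):
    f=192/np.tan(np.radians(m["vertical_fov"]/2))
    c=R.from_quat(m["orientation"]).inv().apply(np.atleast_2d(P)-m["position"])
    return np.c_[c[:,0]/c[:,2]*f+m["cx"],c[:,1]/c[:,2]*f+m["cy"]]
def cloud(m,d):
    f=192/np.tan(np.radians(m["vertical_fov"]/2)); v,u=np.mgrid[0:384,0:512]
    c=np.stack([(u-m["cx"])/f*d,(v-m["cy"])/f*d,d],-1)
    return R.from_quat(m["orientation"]).apply(c.reshape(-1,3)).reshape(384,512,3)+m["position"]
E
python3 - <<'E'
from h import *
for n in ["scene","side"]:
    z=np.load(n+".npz"); m=camera_model(n); P=cloud(m,z["d"]); 
    x,y,h=P[...,0],P[...,1],P[...,2]
    g=onz(m,*{"scene":(390/1.5625,248/1.5625),"side":(350/1.5625,285/1.5625)}[n],.22); print(n,"nut ray",g)
    near=(np.hypot(x-g[0],y-g[1])<.35)
    lid=near&(abs(h-.2)<.006); nut=near&(h>.208)&(h<.25)
    for k,M in(("lid",lid),("high",nut)):
        c,l,s,cc=cv2.connectedComponentsWithStats(M.astype(np.uint8))
        for i in range(1,c):
            if s[i][4]>8: q=P[l==i]; print(k,s[i],q.mean(0).round(4),q.min(0).round(3),q.max(0).round(3))
    q=P[lid][:,:2].astype(np.float32); 
    p=z["p"]; c=p[140:330,180:360] if n=="scene" else p[140:260,180:320]
    cv2.imwrite(f"pics/{n}c.png",cv2.resize(c[:,:,::-1],None,fx=4,fy=4 if n=="side" else 3,interpolation=cv2.INTER_CUBIC)) if 0 else None
a=[ (250,159),(224,182)]
E
```

```text
scene nut ray [ 0.47001481 -0.01137831  0.22      ]
lid [ 240  161   61   52 1659] [ 0.5624 -0.0278  0.2008] [ 0.451 -0.13   0.194] [0.636 0.072 0.206]
high [242 152  15  15 184] [ 0.4731 -0.0176  0.227 ] [ 0.446 -0.038  0.209] [0.494 0.008 0.245]
high [274 178   9  13  83] [ 0.5986 -0.0078  0.2257] [ 0.583 -0.019  0.208] [0.612 0.008 0.237]
high [260 188   7   8  47] [ 0.5911 -0.0595  0.2232] [ 0.577 -0.068  0.209] [ 0.6   -0.046  0.236]
side nut ray [ 0.46656434 -0.0198325   0.22      ]
lid [ 221  160   62   40 1198] [ 0.5546 -0.0383  0.1996] [ 0.449 -0.133  0.194] [0.633 0.064 0.206]
lid [260 161   5   4  14] [0.6284 0.0422 0.2006] [0.619 0.028 0.196] [0.638 0.051 0.205]
high [256 165   9   9  63] [ 0.595  -0.0132  0.224 ] [ 0.582 -0.024  0.209] [0.61  0.003 0.232]
high [217 176  15  14 165] [ 0.4665 -0.0252  0.2245] [ 0.446 -0.041  0.208] [0.49  0.005 0.243]
high [262 176   7   8  44] [ 0.5862 -0.0641  0.2205] [ 0.578 -0.074  0.208] [ 0.598 -0.052  0.23 ]
```

```bash
cat >> h.py <<'E'
YAW=np.radians(-8.7)
def plan(xyz,yaw=None,flip=0):
    """shift and turn (units of 5 deg) in present tool axes to reach TCP xyz, tool down, tool x at yaw"""
    s=sense(); r=R.from_quat(s["eef_rot"]); yaw=YAW if yaw is None else yaw
    t=R.from_euler("z",yaw+flip*np.pi)*R.from_euler("x",np.pi)
    print("pos",s["position"].round(4),"F",s["force"].round(2),"t",round(s["time"],2),"j",s["joints"].round(2))
    print("shift",r.inv().apply(np.array(xyz)-s["position"]).round(4),"turn",((r.inv()*t).as_rotvec()/np.radians(5)).round(2))
E
python3 - <<'E'
from h import *
for f in (0,1): plan([.482,-.02,.345],flip=f)
print(R.from_quat(sense()["eef_rot"]).as_matrix().round(2)); print({k:v for k,v in camera_model("wrist").items()})
E
```

```text
pos [0.2557 0.5697 0.263 ] F [ 0.25 -0.2  -0.17] t 0.1 j [-1.12  0.69 -0.19  1.57  0.16  0.9  -0.22]
shift [-0.4456  0.4479 -0.0812] turn [1.000e-02 2.000e-02 1.491e+01]
pos [0.2557 0.5697 0.263 ] F [ 0.25 -0.2  -0.17] t 0.1 j [-1.12  0.69 -0.19  1.57  0.16  0.9  -0.22]
shift [-0.4456  0.4479 -0.0812] turn [-2.000e-02  1.000e-02 -2.109e+01]
[[ 0.41  0.91 -0.  ]
 [ 0.91 -0.41 -0.  ]
 [-0.    0.   -1.  ]]
{'vertical_fov': 64.04524943461134, 'cx': 256.3231323135871, 'cy': 186.25528106860602, 'position': array([0.19146542, 0.59939614, 0.38440466]), 'orientation': array([0.83136849, 0.53789939, 0.07487161, 0.11783428])}
```

Emit:
drive_tool --steps '[0,0,1,-0.02,0.02,-0.05,1,0,0,2.5,-0.06,0.06,-0.08,1,0,0,4,-0.1,0.1,-0.08,1,0,0,5.5,-0.14,0.14,-0.08,1,0,0,7,-0.18,0.18,-0.08,1]'

```text
time: 0.72
position: [0.3468, 0.3303, 0.3437]
eef_rot: [0.965, 0.264, -0.0, 0.0]
force: [1.6, -0.3, -0.6]
opening: 0.088
```

```bash
python3 -c "
from h import *
plan([.482,-.02,.345])"
```

```text
pos [0.3468 0.3303 0.3437] F [ 1.6  -0.33 -0.56] t 0.72 j [-0.83  0.39 -0.04  1.88  0.02  0.87 -0.35]
shift [-0.0618  0.3704 -0.0013] turn [0.   0.   7.86]
```

Emit:
drive_tool --steps '[0,0,1.5,-0.01,0.06,0,1,0,0,3.2,-0.02,0.12,0,1,0,0,5,-0.03,0.18,0,1,0,0,6.5,-0.04,0.24,0,1,0,0,7.8,-0.05,0.3,0,1]'

```text
time: 1.35
position: [0.4575, 0.0474, 0.3437]
eef_rot: [0.997, -0.073, -0.0, -0.0]
force: [-0.1, 0.7, 0.5]
opening: 0.0882
```

```bash
python3 -c "
from h import *
plan([.482,-.02,.345])
m=camera_model('wrist');p,d=read_camera('wrist');np.savez('w1.npz',p=p,d=d);print(m,proj(m,[[.47,-.018,.228]]))
cv2.imwrite('pics/w1.png',p[:,:,::-1])"
```

```text
pos [0.4575 0.0474 0.3437] F [-0.1   0.71  0.51] t 1.35 j [-0.34  0.37  0.19  1.94 -0.09  0.84 -0.24]
shift [ 0.034   0.0631 -0.0014] turn [-0.    0.    0.07]
{'vertical_fov': 64.04524943461134, 'cx': 256.3231323135871, 'cy': 186.25528106860602, 'position': array([0.46840678, 0.11804541, 0.46510061]), 'orientation': array([ 0.98752798, -0.07260568, -0.01031864,  0.13932133])} [[281.24237147 259.82408315]]
```

View pics/w1.png

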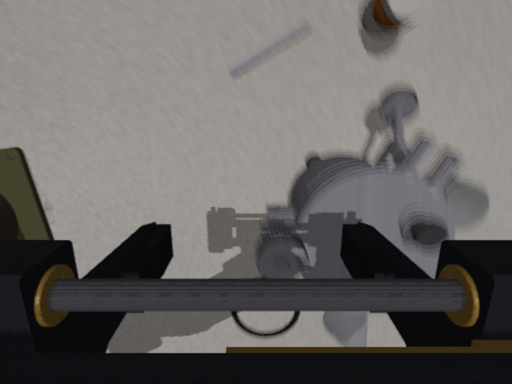

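The wrist view is motion-blurred. It shows the nut at about (281,255), with its mark on the vessel side at about (303,258), which agrees with my estimate. I'll take a still view and fit the nut.

```bash
cat >> h.py <<'E'
def nutfit(tag,ztop=.228,c0=(.47,-.018)):
    m=camera_model("wrist"); p,d=read_camera("wrist"); P=cloud(m,d); x,y,z=P[...,0],P[...,1],P[...,2]
    near=np.hypot(x-c0[0],y-c0[1])<.035
    top=near&(abs(z-ztop)<.004); bolt=near&(z>ztop+.008)
    q=P[top]; (c,r)=cv2.minEnclosingCircle(q[:,:2].astype(np.float32)) if len(q) else ((0,0),0)
    print("top n",len(q),"z",np.median(q[:,2]).round(4),"circle",np.round(c,4),round(r,4),"bolt n",bolt.sum(), P[bolt].mean(0).round(4) if bolt.any() else "")
    u,v=proj(m,[[*c0,ztop]])[0].astype(int); k=48
    u=np.clip(u,k,511-k);v=np.clip(v,k,383-k)
    cv2.imwrite(f"pics/{tag}.png",cv2.resize(p[v-k:v+k,u-k:u+k,::-1],None,fx=5,fy=5,interpolation=cv2.INTER_CUBIC))
    np.savez(f"{tag}.npz",p=p,d=d,P=P); return m,p,P
E
python3 - <<'E'
from h import *
m,p,P=nutfit("w2")
x,y,z=P[...,0],P[...,1],P[...,2]
lid=(abs(z-.2)<.005)&(np.hypot(x-.559,y+.032)<.13); print("lid z",np.median(z[lid]), "edge", )
t=(abs(z)<.01);print("table z",np.median(z[t]))
plan([.482,-.02,.345])
E
```

```text
top n 1755 z 0.2281 circle [ 0.4696 -0.0154] 0.0231 bolt n 190 [ 0.4695 -0.0142  0.2415]
lid z 0.2005505859990071 edge
table z 0.0006028152312723967
pos [0.4587 0.0419 0.3438] F [0.07 0.3  0.04] t 1.45 j [-0.33  0.37  0.2   1.94 -0.09  0.84 -0.24]
shift [ 0.0326  0.0575 -0.0009] turn [ 0.04 -0.02 -0.05]
```

View pics/w2.png

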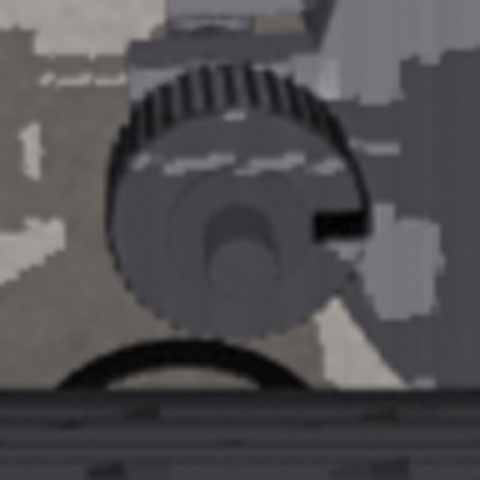

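```bash
cat >> h.py <<'E'
C=np.array([.4696,-.0155]); EX=np.array([np.cos(YAW),np.sin(YAW)]); EY=np.array([-EX[1],EX[0]])
def tgt(a,b,z): return [*(C+a*EX+b*EY),z]   # vessel-frame offset from nut axis
def mark(m,p,ztop):
    v,u=np.where(p.max(-1)<45); o,d=ray(m,0,0)
    f=192/np.tan(np.radians(m["vertical_fov"]/2))
    D=R.from_quat(m["orientation"]).apply(np.c_[(u-m["cx"])/f,(v-m["cy"])/f,np.ones(len(u))])
    X=o+D*((ztop-o[2])/D[:,2])[:,None]; w=X[:,:2]-C; r=np.hypot(*w.T); k=(r>.0115)&(r<.0215)
    a=w[k]; 
    print("dark n",k.sum(),"mean off",a.mean(0).round(4) if k.any() else "","angle rel vessel x (deg)",np.degrees(np.arctan2(a.mean(0)@EY,a.mean(0)@EX)).round(1) if k.any() else "")
E
python3 - <<'E'
from h import *
z=np.load("w2.npz"); m=camera_model("wrist"); mark(m,z["p"],.228)
plan(tgt(.012,.008,.30)); plan(tgt(.012,.008,.2375))
E
```

```text
dark n 110 mean off [ 0.0066 -0.0055] angle rel vessel x (deg) -31.0
pos [0.4587 0.0419 0.3438] F [0.07 0.3  0.04] t 1.45 j [-0.33  0.37  0.2   1.94 -0.09  0.84 -0.24]
shift [0.0315 0.0468 0.0441] turn [ 0.04 -0.02 -0.05]
pos [0.4587 0.0419 0.3438] F [0.07 0.3  0.04] t 1.45 j [-0.33  0.37  0.2   1.94 -0.09  0.84 -0.24]
shift [0.0314 0.0465 0.1066] turn [ 0.04 -0.02 -0.05]
```

Emit:
drive_tool --steps '[0,0,0,0.016,0.024,0,1,0,0,0,0.031,0.0465,0,1,0,0,0,0.031,0.0465,0.04,1,0,0,0,0.031,0.0465,0.08,1,0,0,0,0.031,0.0465,0.106,1]'

```text
time: 2.08
position: [0.4803, -0.0005, 0.2359]
eef_rot: [0.998, -0.07, -0.001, -0.0]
force: [0.1, -0.2, 1.0]
opening: 0.088
```

```bash
python3 - <<'E'
from h import *
m=camera_model("wrist"); p,d=read_camera("wrist"); cv2.imwrite("pics/w3.png",p[:,:,::-1]); np.savez("w3.npz",p=p,d=d)
plan(tgt(.012,.008,.2375))
E
```

```text
pos [ 4.789e-01 -4.000e-04  2.337e-01] F [-0.48 -1.06 -1.65] t 2.12 j [-0.19  0.56  0.15  2.03 -0.14  0.57 -0.08]
shift [ 0.005   0.0084 -0.0038] turn [0.01 0.08 0.13]
```

View pics/w3.png

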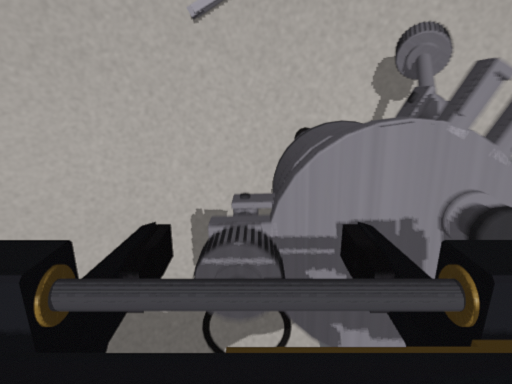

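The nut sits between the open fingers, clear of both, and the bar hides its top from here. I'll correct the pose and then press gently to find the stiffness.

Emit:
drive_tool --steps '[0,0,0.13,0.005,0.0085,-0.004,1,0,0,0.13,0.005,0.0085,-0.004,1,0,0,0.13,0.01,0.0085,-0.004,1,0,0,0.13,0.015,0.0085,-0.004,1,0,0,0.13,0.016,0.0085,-0.004,1]'

```text
time: 2.75
position: [0.4928, -0.0114, 0.2416]
eef_rot: [0.997, -0.077, -0.004, -0.0]
force: [-8.0, 1.5, 7.3]
opening: 0.0882
```

```bash
python3 - <<'E'
from h import *
plan(tgt(.022,.008,.2375)); s=sense(); print(s["force"]@np.r_[EX,0])
E
```

```text
pos [ 0.4928 -0.0114  0.2416] F [-8.01  1.46  7.26] t 2.75 j [-0.17  0.56  0.15  1.99 -0.14  0.61 -0.07]
shift [-0.0003 -0.0005  0.0041] turn [-0.    0.09 -0.02]
-8.14185861950422
```

Emit:
drive_tool --steps '[0,0,0,0,0.004,0,1,0,0,0,0,0.008,0,1,0,0,0,0,0.012,0,1,0,0,0,0,0.016,0,1,0,0,0,0,0.017,0,1]'

```text
time: 3.38
position: [0.4903, -0.0272, 0.2416]
eef_rot: [0.997, -0.076, -0.004, -0.001]
force: [-5.4, 3.6, 6.0]
opening: 0.0878
```

```bash
python3 - <<'E'
from h import *
plan(tgt(.022,-.008,.2375)); s=sense(); print(s["force"]@np.r_[EX,0],s["force"]@np.r_[EY,0])
m=camera_model("wrist"); p,d=read_camera("wrist"); cv2.imwrite("pics/w4.png",cv2.resize(p[190:300,150:330,::-1],None,fx=4,fy=4))
E
```

```text
pos [ 0.4903 -0.0272  0.2416] F [-5.45  3.57  5.98] t 3.38 j [-0.13  0.56  0.15  1.99 -0.14  0.61 -0.04]
shift [-0.0002 -0.0005  0.0041] turn [-0.02  0.08 -0.01]
-5.924642165867717 2.7083651008147154
```

Normal force is 6 N and tangential force 2.7 N, exactly the nut's friction, so it is rolling. I'll repeat the strokes with slightly more press.

Emit:
drive_tool --steps '[0,0,0,-0.006,0,0,1,0,0,0,-0.006,-0.017,0,1,0,0,0,0.001,-0.017,0,1,0,0,0,0.001,-0.008,0,1,0,0,0,0.001,0,0,1]'

```text
time: 4.05
position: [0.4906, -0.0266, 0.2411]
eef_rot: [0.997, -0.076, -0.005, -0.001]
force: [-8.5, 4.9, 8.5]
opening: 0.0878
```

Emit:
drive_tool --steps '[0,0,0,-0.006,0,0,1,0,0,0,-0.006,-0.017,0,1,0,0,0,0,-0.017,0,1,0,0,0,0,-0.008,0,1,0,0,0,0,0,0,1]'

```text
time: 4.68
position: [0.4907, -0.0261, 0.2411]
eef_rot: [0.997, -0.075, -0.005, -0.001]
force: [-9.3, 4.2, 7.7]
opening: 0.0879
```

Emit:
drive_tool --steps '[0,0,0,-0.006,0,0,1,0,0,0,-0.006,-0.017,0,1,0,0,0,0,-0.017,0,1,0,0,0,0,-0.008,0,1,0,0,0,0,0,0,1]'

```text
time: 5.3
position: [0.4907, -0.0259, 0.2411]
eef_rot: [0.997, -0.075, -0.005, -0.001]
force: [-9.5, 3.8, 8.3]
opening: 0.0881
```

```bash
python3 - <<'E'
from h import *
plan(tgt(.022,-.008,.2375)); s=sense(); print(s["force"]@np.r_[EX,0],s["force"]@np.r_[EY,0])
E
```

```text
pos [ 0.4907 -0.0259  0.2411] F [-9.52  3.83  8.3 ] t 5.3 j [-0.13  0.56  0.15  1.99 -0.14  0.61 -0.04]
shift [-0.0004  0.0009  0.0036] turn [-0.02  0.12  0.01]
-9.987572838319501 2.3505132894978935
```

Emit:
drive_tool --steps '[0,0,0,-0.007,0,0,1,0,0,0,-0.007,-0.02,-0.035,1,0,0,0,-0.007,-0.04,-0.07,1,0,0,0,-0.007,-0.065,-0.1,1,0,0,0,-0.007,-0.065,-0.1,1]'

```text
time: 5.92
position: [0.5, 0.0394, 0.3438]
eef_rot: [0.997, -0.074, 0.004, -0.001]
force: [0.4, -0.1, -0.7]
opening: 0.088
```

```bash
cat >> h.py <<'E'
def mark2(tag,ztop,thr=45):
    m,p,P=nutfit(tag,ztop,C); w=P[...,:2]-C; r=np.hypot(w[...,0],w[...,1])
    k=(p.max(-1)<thr)&(r>.011)&(r<.0225)&(abs(P[...,2]-ztop)<.004)
    a=w[k]; print("dark n",k.sum(),"angle deg",np.degrees(np.arctan2((a@EY).mean(),(a@EX).mean())).round(1) if k.any() else "", "r",np.hypot(*a.mean(0)).round(4))
E
python3 - <<'E'
from h import *
read_camera("wrist")
mark2("w5",.228+.0015); plan(tgt(.022,-.008,.2375))
E
```

```text
top n 1775 z 0.2297 circle [ 0.4693 -0.0155] 0.0231 bolt n 180 [ 0.4698 -0.0144  0.2418]
dark n 92 angle deg 150.6 r 0.0066
pos [0.4976 0.0364 0.3413] F [-0.5  -0.4  -0.33] t 6.03 j [-0.3   0.43  0.2   1.84 -0.11  0.88 -0.2 ]
shift [0.0021 0.0635 0.1039] turn [ 0.   -0.01 -0.01]
```

View pics/w5.png

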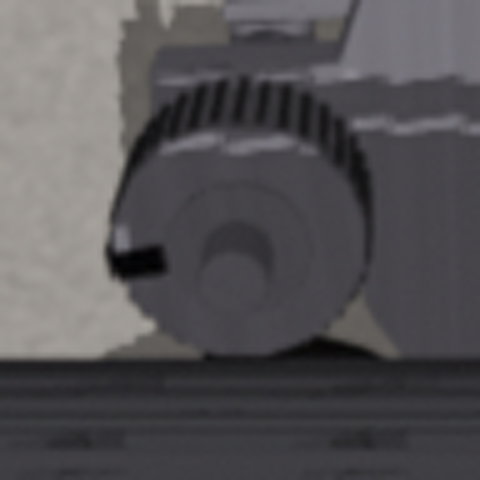

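The still view shows the mark at crop (140,260), so the nut has turned about 189°. The 1.6 mm rise of the top agrees, giving about 47° per stroke. About 531° is left; I'll go back and do 10 more strokes before the next look.

Emit:
drive_tool --steps '[0,0,0,0.001,0.048,0.035,1,0,0,0,0.001,0.048,0.098,1,0,0,0,0.007,0.048,0.098,1,0,0,0,0.007,0.056,0.098,1,0,0,0,0.007,0.065,0.098,1]'

```text
time: 6.65
position: [0.4904, -0.0279, 0.2423]
eef_rot: [0.997, -0.076, -0.005, -0.001]
force: [-6.8, 3.8, -5.4]
opening: 0.0879
```

Emit:
drive_tool --steps '[0,0,0,-0.006,0,0,1,0,0,0,-0.006,-0.017,0,1,0,0,0,0,-0.017,0,1,0,0,0,0,-0.008,0,1,0,0,0,0,0,0,1]'

```text
time: 7.28
position: [0.4907, -0.0261, 0.2435]
eef_rot: [0.997, -0.075, -0.005, -0.001]
force: [-9.6, 4.2, 8.5]
opening: 0.088
```

Emit:
drive_tool --steps '[0,0,0,-0.006,0,0,1,0,0,0,-0.006,-0.017,0,1,0,0,0,0,-0.017,0,1,0,0,0,0,-0.008,0,1,0,0,0,0,0,0,1]'

```text
time: 7.9
position: [0.4908, -0.0259, 0.2432]
eef_rot: [0.997, -0.075, -0.005, -0.001]
force: [-9.5, 4.7, 9.2]
opening: 0.088
```

```bash
python3 - <<'E'
from h import *
plan(tgt(.022,-.008,.2375)); s=sense(); print(s["force"]@np.r_[EX,0],s["force"]@np.r_[EY,0])
E
```

```text
pos [ 0.4908 -0.0259  0.2432] F [-9.47  4.69  9.22] t 7.9 j [-0.14  0.56  0.16  1.99 -0.15  0.62 -0.03]
shift [-0.0004  0.0009  0.0057] turn [-0.02  0.11  0.01]
-10.069809866038282 3.204998223322248
```

Emit:
drive_tool --steps '[0,0,0,-0.006,0,0,1,0,0,0,-0.006,-0.017,0,1,0,0,0,0,-0.017,0,1,0,0,0,0,-0.008,0,1,0,0,0,0,0,0,1]'

```text
time: 8.52
position: [0.4907, -0.0259, 0.2431]
eef_rot: [0.997, -0.075, -0.005, -0.001]
force: [-9.7, 4.8, 8.4]
opening: 0.0884
```

Emit:
drive_tool --steps '[0,0,0,-0.006,0,0,1,0,0,0,-0.006,-0.017,0,1,0,0,0,0,-0.017,0,1,0,0,0,0,-0.008,0,1,0,0,0,0,0,0,1]'

```text
time: 9.15
position: [0.4907, -0.0259, 0.2431]
eef_rot: [0.997, -0.075, -0.005, -0.001]
force: [-9.3, 4.7, 7.9]
opening: 0.0885
```

Emit:
drive_tool --steps '[0,0,0,-0.006,0,0,1,0,0,0,-0.006,-0.017,0,1,0,0,0,0,-0.017,0,1,0,0,0,0,-0.008,0,1,0,0,0,0,0,0,1]'

```text
time: 9.78
position: [0.4907, -0.0259, 0.2431]
eef_rot: [0.997, -0.075, -0.005, -0.001]
force: [-8.4, 4.6, 8.5]
opening: 0.0878
```

Emit:
drive_tool --steps '[0,0,0,-0.006,0,0,1,0,0,0,-0.006,-0.017,0,1,0,0,0,0,-0.017,0,1,0,0,0,0,-0.008,0,1,0,0,0,0,0,0,1]'

```text
time: 10.4
position: [0.4907, -0.0259, 0.2431]
eef_rot: [0.997, -0.075, -0.005, -0.001]
force: [-9.1, 4.8, 8.6]
opening: 0.0884
```

Emit:
drive_tool --steps '[0,0,0,-0.006,0,0,1,0,0,0,-0.006,-0.017,0,1,0,0,0,0,-0.017,0,1,0,0,0,0,-0.008,0,1,0,0,0,0,0,0,1]'

```text
time: 11.02
position: [0.4907, -0.0259, 0.2431]
eef_rot: [0.997, -0.075, -0.005, -0.001]
force: [-9.4, 4.0, 8.0]
opening: 0.088
```

Emit:
drive_tool --steps '[0,0,0,-0.007,0,0,1,0,0,0,-0.007,-0.02,-0.035,1,0,0,0,-0.007,-0.04,-0.07,1,0,0,0,-0.007,-0.065,-0.098,1,0,0,0,-0.007,-0.065,-0.098,1]'

```text
time: 11.65
position: [0.5, 0.0394, 0.3437]
eef_rot: [0.997, -0.074, 0.003, -0.001]
force: [-0.6, -0.3, 1.2]
opening: 0.0881
```

```bash
cat >> h.py <<'E'
def mark3(tag,ztop,thr=40):
    m,p,P=nutfit(tag,ztop,C); w=P[...,:2]-C; r=np.hypot(w[...,0],w[...,1])
    k=((p.max(-1)<thr)&(r>.011)&(r<.0225)&(abs(P[...,2]-ztop)<.003)).astype(np.uint8)
    n,l,s,c=cv2.connectedComponentsWithStats(k)
    for i in range(1,n):
        if s[i][4]>15:
            a=w[l==i]; print("comp",s[i][4],"angle",np.degrees(np.arctan2((a@EY).mean(),(a@EX).mean())).round(1),"r",np.hypot(*a.mean(0)).round(4))
E
python3 - <<'E'
from h import *
read_camera("wrist");read_camera("wrist")
mark3("w6",.228+.005); print(sense()["position"],sense()["time"])
E
```

```text
top n 1855 z 0.2329 circle [ 0.4692 -0.0156] 0.0232 bolt n 150 [ 0.4695 -0.015   0.2424]
comp 52 angle -156.5 r 0.0177
[0.49715478 0.03579602 0.3409061 ] 11.8
```

View pics/w6.png

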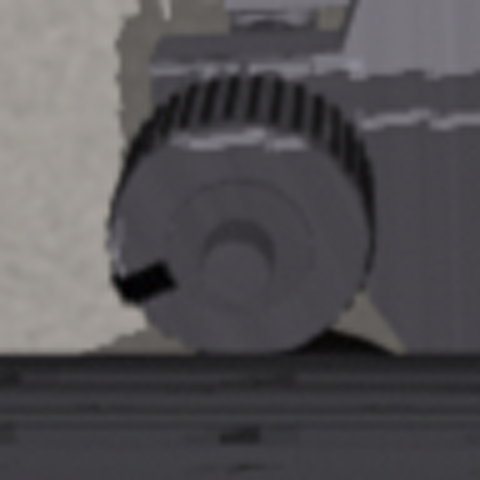

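The mark is at crop (143,283), measured −156.5°, so the nut has turned 563°; its rise of 4.8 mm agrees. Remaining is 156°, which is three full strokes (140°) and one 6 mm stroke (16°).

Emit:
drive_tool --steps '[0,0,0,0.001,0.048,0.035,1,0,0,0,0.001,0.048,0.096,1,0,0,0,0.007,0.048,0.096,1,0,0,0,0.007,0.056,0.096,1,0,0,0,0.007,0.065,0.096,1]'

```text
time: 12.42
position: [0.4904, -0.0278, 0.2445]
eef_rot: [0.997, -0.076, -0.005, -0.001]
force: [-7.0, 4.3, -5.6]
opening: 0.088
```

Emit:
drive_tool --steps '[0,0,0,-0.006,0,0,1,0,0,0,-0.006,-0.017,0,1,0,0,0,0,-0.017,0,1,0,0,0,0,-0.008,0,1,0,0,0,0,0,0,1]'

```text
time: 13.05
position: [0.4908, -0.0259, 0.2456]
eef_rot: [0.997, -0.075, -0.005, -0.001]
force: [-10.3, 3.2, 9.0]
opening: 0.0882
```

Emit:
drive_tool --steps '[0,0,0,-0.006,0,0,1,0,0,0,-0.006,-0.017,0,1,0,0,0,0,-0.017,0,1,0,0,0,0,-0.008,0,1,0,0,0,0,0,0,1]'

```text
time: 13.68
position: [0.4908, -0.0259, 0.2452]
eef_rot: [0.997, -0.075, -0.005, -0.001]
force: [-9.6, 4.7, 8.1]
opening: 0.0881
```

Emit:
drive_tool --steps '[0,0,0,-0.006,0,0,1,0,0,0,-0.006,-0.011,0,1,0,0,0,0,-0.011,0,1,0,0,0,0,-0.005,0,1,0,0,0,-0.007,-0.005,0,1]'

```text
time: 14.3
position: [0.4889, -0.022, 0.2456]
eef_rot: [0.997, -0.076, 0.0, -0.0]
force: [1.4, -0.6, 0.6]
opening: 0.0881
```

Emit:
drive_tool --steps '[0,0,0,0,-0.015,-0.035,1,0,0,0,0,-0.035,-0.07,1,0,0,0,0,-0.06,-0.096,1,0,0,0,0,-0.06,-0.096,1,0,0,0,0,-0.06,-0.096,1]'

```text
time: 14.92
position: [0.4974, 0.0359, 0.3411]
eef_rot: [0.997, -0.077, -0.0, 0.0]
force: [0.3, 0.8, -0.6]
opening: 0.0883
```

```bash
python3 - <<'E'
from h import *
read_camera("wrist")
mark3("w7",.228+.006); plan(tgt(.022,-.008,.2375))
plan(tgt(.06,0,.30)) 
E
```

```text
top n 1896 z 0.2341 circle [ 0.4696 -0.0155] 0.0233 bolt n 114 [ 0.4697 -0.0153  0.2427]
comp 66 angle -11.7 r 0.0175
pos [0.4969 0.0353 0.3408] F [-0.04 -0.34  0.5 ] t 15.03 j [-0.31  0.43  0.23  1.85 -0.12  0.88 -0.19]
shift [0.003  0.0622 0.1033] turn [ 0.01  0.02 -0.04]
pos [0.4969 0.0353 0.3408] F [-0.04 -0.34  0.5 ] t 15.03 j [-0.31  0.43  0.23  1.85 -0.12  0.88 -0.19]
shift [0.0409 0.0542 0.0408] turn [ 0.01  0.02 -0.04]
```

View pics/w7.png

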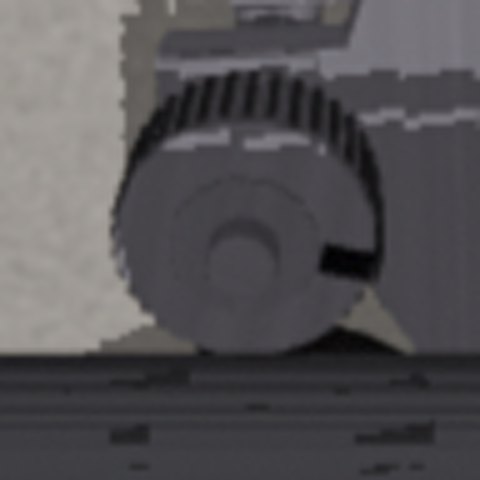

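The mark is at crop (350,262), measured −11.7°, so the nut has turned 708° (1.97 turns) and risen 6.0 mm, within tolerance. Now I'll close the gripper over the lid side of the nut.

Emit:
drive_tool --steps '[0,0,0,0.02,0.027,0,0,0,0,0,0.041,0.054,0,0,0,0,0,0.041,0.054,0.02,0,0,0,0,0.041,0.054,0.04,0,0,0,0,0.041,0.054,0.04,0]'

```text
time: 15.65
position: [0.5282, -0.0242, 0.2998]
eef_rot: [0.997, -0.078, -0.002, 0.0]
force: [-0.7, -0.8, -0.1]
opening: 0.0406
```

```bash
python3 - <<'E'
from h import *
read_camera("wrist"); p,d=read_camera("wrist"); cv2.imwrite("pics/w8.png",p[:,:,::-1])
plan(tgt(.06,0,.2415)); print(sense()["opening"])
E
```

```text
pos [ 0.5295 -0.0239  0.3016] F [-0.56  0.85  0.24] t 15.75 j [-0.18  0.52  0.21  1.82 -0.14  0.82 -0.05]
shift [-0.0005  0.0008  0.0601] turn [ 0.    0.01 -0.03]
0.032433440176638864
```

View pics/w8.png

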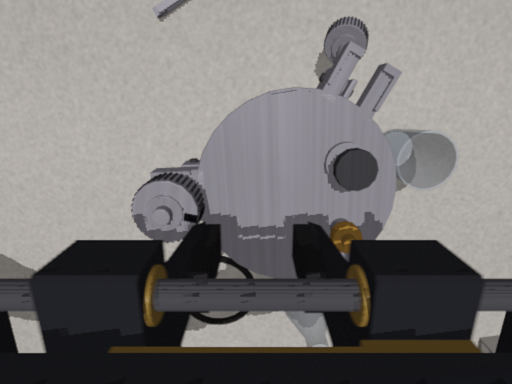

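The gripper is still closing: the fingers are over the bare half of the lid, the nut is at (168,208), and the fittings are at (355,168) and (347,237). I'll let it close, then descend.

Emit:
drive_tool --steps '[0,0,0,0,0,0,0,0,0,0,0,0,0,0,0,0,0,0,0,0.02,0,0,0,0,0,0,0.045,0,0,0,0,0,0,0.06,0]'

```text
time: 16.38
position: [0.5295, -0.0231, 0.2411]
eef_rot: [0.997, -0.077, -0.0, -0.0]
force: [-0.6, 0.3, -0.9]
opening: 0.0004
```

Emit:
drive_tool --steps '[0,0,0,-0.004,0,0,0,0,0,0,-0.008,0,0,0,0,0,0,-0.012,0,0,0,0,0,0,-0.016,0,0,0,0,0,0,-0.02,0,0,0]'

```text
time: 17.0
position: [0.5096, -0.0202, 0.242]
eef_rot: [0.997, -0.077, 0.0, -0.0]
force: [-0.0, -0.2, 0.5]
opening: 0.0007
```

```bash
python3 - <<'E'
from h import *
plan(tgt(.04,0,.2415)); s=sense();print(s["opening"],s["force"]@np.r_[EX,0])
E
```

```text
pos [ 0.5096 -0.0202  0.242 ] F [-0.   -0.21  0.52] t 17.0 j [-0.17  0.58  0.18  1.95 -0.17  0.63 -0.03]
shift [-0.0003  0.0014  0.0005] turn [-0.   -0.   -0.02]
0.0006824522661287257 0.029446317854620763
```

Emit:
drive_tool --steps '[0,0,0,-0.004,0.0014,0,0,0,0,0,-0.008,0.0014,0,0,0,0,0,-0.012,0.0014,0,0,0,0,0,-0.016,0.0014,0,0,0,0,0,-0.02,0.0014,0,0]'

```text
time: 17.62
position: [0.4895, -0.0185, 0.2417]
eef_rot: [0.997, -0.077, -0.0, -0.0]
force: [0.5, -0.6, 0.6]
opening: 0.0005
```

```bash
python3 - <<'E'
from h import *
plan(tgt(.02,0,.2415)); s=sense();print(s["force"]@np.r_[EX,0])
m,p,P=nutfit("w9",.234,C-.012*EX)
E
```

```text
pos [ 0.4895 -0.0185  0.2417] F [ 0.53 -0.64  0.6 ] t 17.62 j [-0.17  0.56  0.18  2.   -0.17  0.6  -0.03]
shift [-0.0001  0.      0.0002] turn [-0.    0.   -0.02]
0.6164934944262896
top n 2035 z 0.2329 circle [ 0.4628 -0.0124] 0.0298 bolt n 18986 [0.4672 0.0082 0.3058]
```

Almost no force on the tool, so the bolt is clear of the lip. I'll keep pushing outward.

Emit:
drive_tool --steps '[0,0,0,-0.007,0,0,0,0,0,0,-0.014,0,0,0,0,0,0,-0.021,0,0,0,0,0,0,-0.028,0,0,0,0,0,0,-0.035,0,0,0]'

```text
time: 18.3
position: [0.4548, -0.0131, 0.2417]
eef_rot: [0.997, -0.077, 0.0, -0.0]
force: [-0.3, -0.3, -0.1]
opening: 0.0003
```

```bash
python3 - <<'E'
from h import *
plan(tgt(.06,0,.34)); s=sense();print(s["force"]@np.r_[EX,0])
p,d=read_camera("scene"); cv2.imwrite("pics/s9.png",cv2.resize(p[120:280,170:360,::-1],None,fx=4,fy=3.7,interpolation=cv2.INTER_CUBIC)) 
E
```

```text
pos [ 0.4548 -0.0131  0.2417] F [-0.31 -0.3  -0.07] t 18.3 j [-0.19  0.52  0.18  2.1  -0.17  0.54 -0.04]
shift [ 0.075  -0.     -0.0983] turn [-0.    0.   -0.02]
-0.2646842645973909
```

View pics/s9.png

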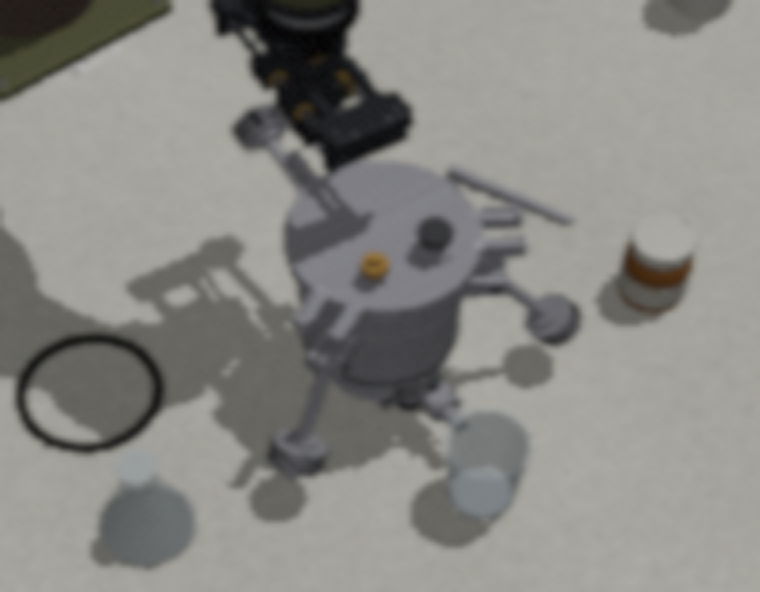

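The bolt has tipped outward past the lug, with the nut at crop (260,127). The lid is in place and the bystanders are undisturbed. I'll lift the arm clear and check.

Emit:
drive_tool --steps '[0,0,0,0,0,-0.03,0,0,0,0,0,0,-0.07,0,0,0,0,0,-0.02,-0.11,0,0,0,0,0,-0.06,-0.13,0,0,0,0,0,-0.1,-0.13,0]'

```text
time: 18.98
position: [0.4716, 0.0866, 0.3736]
eef_rot: [0.997, -0.077, 0.002, -0.001]
force: [1.3, 0.9, -0.3]
opening: 0.0004
```

Emit:
drive_tool --steps '[0,0,0,0,-0.04,0,0,0,0,0,0,-0.04,0,0,0,0,0,0,-0.04,0,0,0,0,0,0,-0.04,0,0,0,0,0,0,-0.04,0,0]'

```text
time: 19.6
position: [0.4767, 0.1241, 0.3718]
eef_rot: [0.997, -0.078, 0.0, 0.0]
force: [0.0, -0.6, 1.0]
opening: 0.0005
```

```bash
python3 - <<'E'
from h import *
print(sense()["time"],sense()["force"].round(2))
for n in("scene","side"):
    p,d=read_camera(n); m=camera_model(n); P=cloud(m,d); z0=np.load(n+".npz")
    h=P[...,2]; r=np.hypot(P[...,0]-.5585,P[...,1]+.029)
    q=P[(h>.206)&(h<.245)&(r<.13)]; 
    for k,M in(("lid",(abs(h-.2)<.006)&(r<.12)),("fit/high",(h>.208)&(h<.25)&(r<.13))):
        c,l,s,cc=cv2.connectedComponentsWithStats(M.astype(np.uint8))
        for i in range(1,c):
            if s[i][4]>15: print(n,k,s[i],P[l==i].mean(0).round(4))
    w=P-[*C,0]; a=w[...,0]*EX[0]+w[...,1]*EX[1]; b=w[...,0]*EY[0]+w[...,1]*EY[1]
    M=(a<-.02)&(a>-.13)&(abs(b)<.03)&(h>.02)&(h<.24); print(n,"outside pts",M.sum(),"a",np.percentile(a[M],[2,98]).round(3),"z",np.percentile(h[M],[2,98]).round(3))
    c=p[120:280,170:360] if n=="scene" else p[130:300,170:330]
    cv2.imwrite(f"pics/{n}9.png",cv2.resize(c[:,:,::-1],None,fx=2.1 if n=="scene" else 2.5,fy=2.5,interpolation=cv2.INTER_CUBIC))
a,b=[cv2.imread(f"pics/{n}9.png") for n in("scene","side")]; H=min(a.shape[0],b.shape[0]); cv2.imwrite("pics/final.png",np.hstack([a[:H],b[:H]]))
E
```

```text
19.6 [ 0.04 -0.62  1.  ]
scene lid [ 240  156   61   57 1719] [ 0.559  -0.0268  0.2007]
scene fit/high [273 178  10  13  79] [ 0.5977 -0.0079  0.2265]
scene fit/high [260 188   7   8  48] [ 0.5908 -0.0593  0.2223]
scene outside pts 81 a [-0.073 -0.039] z [0.05  0.082]
side lid [ 218  160   65   40 1280] [ 0.5501 -0.0362  0.1998]
side lid [260 161   5   4  16] [0.6288 0.0418 0.2004]
side fit/high [256 165   9   9  63] [ 0.5948 -0.0136  0.2243]
side fit/high [262 176   7   8  42] [ 0.5863 -0.0638  0.2208]
side outside pts 176 a [-0.077 -0.022] z [0.047 0.106]
```

View pics/final.png

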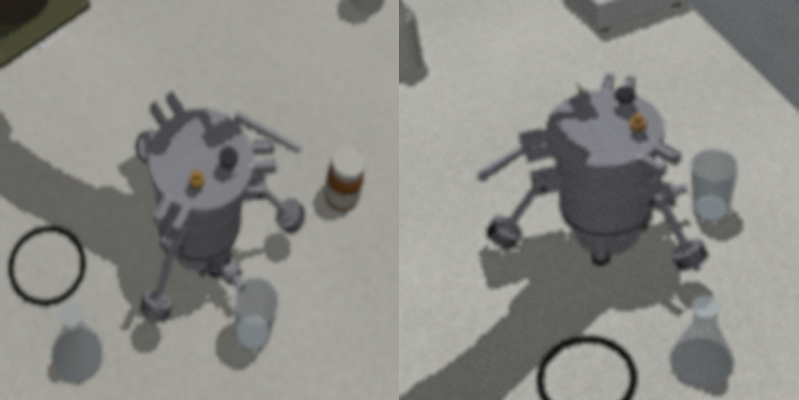

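The bolt hangs open like the other two, with its nut at side crop (505,232). The lid's fittings read within 1 mm of the start, and the arm is clear. Handing in.

```bash
python3 -c "
from bench import *
print(job_done())"
```

```text
the job is handed in; nothing more can be done
None
```

The nut is loosened by two turns, the last swing bolt hangs open, and the job was handed in at about 19.7 s of the 72 s allowed.

- **Nut:** I rolled its rim anticlockwise with one finger pad, pressing towards the vessel at about 6–10 N, with the bolt upright. The last look before the push showed the mark at −11.7°, so about 708° or 1.97 turns. The 6.0 mm rise of its top agrees with two turns. I did not read the mark again after the bolt dropped.
- **Bolt:** I pushed it outward with the closed fingers at under about 1 N, so the lip was not forced. It fell and now hangs beside the vessel, between about 0.05 and 0.10 m above the table.
- **Lid:** it is still in place, with its fittings within 1 mm of their start positions.
- **Things around it:** the jar, flask, beaker, gasket and forceps look unmoved in the last pictures. The washbottle, spanner and green lid were not checked at the end, but the arm did not go near them.
- **Arm:** at hand-in it was well above the scene and touching nothing.
- **Unexplained:** the upward force read about 8 N whenever the pad pressed on the rim. I did not find out why; it stayed steady and well below the limits.

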